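# Clamp the whetstone in its sharpening holder with the cam lever

## Robot

A 7-joint arm with a two-finger parallel gripper is mounted at the origin on a cart in front of the work surface, level with it; the furniture and walls round the work are solid. World frame = base frame: x ahead of the robot, y to its left, z up, the work surface at z = 0. Lengths are in m, angles in rad, forces in N, time in s.
With the tool pointing down it reaches from about 0.4 to 0.9 m from the base axis. Payload 5.5 kg.
Tool frame: the origin (TCP) lies midway between the tips of the shut fingers; the grasp point (between the pads) lies 19 mm behind it; z points along the fingers, y is the line along which they close (so a half turn about z gives the same grasp; the last joint's range is limited). The gripper opens to 92 mm and grips with 3 to 60 N. Pads are 19 mm wide; open, the fingers measure 130 mm over their backs; the gripper's body (75 mm by 190 mm) begins 47 mm behind the grasp point.
Start: joints at [-0.996, 0.501, -0.427, 1.55, 0.221, 1.138, -0.21], TCP at [0.199, 0.619, 0.227] pointing down, gripper open.
Joint ranges: [-2.88, 2.88], [-0.31, 2.03], [-1.54, 1.56], [0.2, 2.42], [-1.41, 4.55], [0.19, 2.02], [-2.57, 2.57]. Speed limits (rad/s): [2.57, 2.57, 3.14, 3.14, 3.14, 3.14, 3.14].

## Interface

Orientations are given as a rotation vector (axis times angle).
In Python, from rig import env gives the robot as it stands.
- The arm moves only by the shell command python3 steer.py [FORCE], which reads ROWS from standard input. ROWS is a JSON list of rows, 1 to 10 of them, each of 5 numbers: dx, dy, dz in normalised numbers (1 is 600 mm), then a turn about the tool's z in parts of the range, where 1.0 means 60 degrees, then the opening from 0.0 (shut) to 1.0 (fully open); each row is the pose to reach, as a shift and turn from the pose commanded when the command began, along the tool's axes at that moment; what a row does not reach only later rows make up. A row lasts 1/12 s, in which the tool goes at most 0.0417 m and 0.125 rad, less where a joint would pass 70% of its speed; a pose out of reach is approached as far as the arm can. The fingers move at their own pace and stop on an object; FORCE is the grip in N (left out, the last holds). Time passes only in rows, so rows that do not move let the fingers close. It prints the time, the measured TCP pose, the force, the opening and the grip force at its end. A shift or turn number past 1, either way, is cut back to 1. Input that does not fit is refused with a message, and nothing moves.
- env.sense(): the state, without advancing time (a new reading comes with each control period).
- env.read_camera(name): name is "scene" or "top" or "wrist"; returns the picture (480x640x3 uint8, red, green, blue); there is no depth.
- env.camera_info(name): a dict with "mtx" (3x3 intrinsics, pixels), "world_from_camera" (4x4, takes a point from camera to world coordinates); the wrist camera has in their place "mount" (4x4, takes a point from camera to tool coordinates, whose origin is the TCP and whose axes are the flange's). Camera axes: x right, y up, looking along -z (the intrinsics and any distortion apply to the point x, -y, -z); pixel columns grow to the right and rows downward; lengths in m; the calibration is good to about 2 mm. A picture is of the moment at which its call begins: read the wrist's pose just before it. camera_info takes no time and is no camera call.
- env.job_done(): hands the job in; it is judged then, once.
The state is a dict: "time_s": time; "joint_pos": joint angles; "qvel": joint speeds; "joint_efforts": joint torques, N m; "tcp_pos": TCP position; "tcp_rot": TCP orientation; "force": force on the tool from outside, world axes, zero at the start; "torque": the same for the moment, N m; "finger_gap": opening from 0.0 (shut) to 1.0 (fully open); "grip_force": force on a finger pad.
Only numpy, scipy, OpenCV 4.12 (cv2) and the standard library are available. Lean on these libraries where they do the work, as an engineer would, in place of code of your own. Each camera call takes 0.05 s, during which the arm holds its last target. There are 200 camera calls.

## Task

Get the whetstone ready for sharpening: push it along the bed of the holder until its end is right up against the end stop, then swing the red cam lever anticlockwise (seen from above) until the cam has taken up the gap and holds the stone firmly against the sprung jaw of the fence. Stop as soon as it is firm and let go: the lever must not be forced on until the jaw is squeezed hard back against its bracket. Leave everything else on the counter alone.

Things in the scene. Friction and masses are not known exactly. Their poses are not given: they have to be found in the camera images.
- holder: Sharpening holder: beech base 170 x 350 mm (x by y), fixed to the counter on four feet. Origin: centre of its underside, z up; its top, the bed, is 22 mm above. +y runs along the bed, away from the end stop; the bed is open at that end. +x points from the fence to the cam. Two black thumb nuts behind the fence stand at most 16 mm above the bed.
- stop_face (a point): Middle of the stone-side face of the end stop, a rubber-faced steel block 70 mm wide, standing 18 mm above the bed at the holder's -y end. The face is at holder y = -150 mm, x from -43 to +27 mm; this point is 9 mm above the bed. Axes as the holder's.
- fence: Guide fence: fixed steel bracket with a sprung, rubber-faced jaw on its +x side, 180 mm long, 19 mm high above the bed, parallel to the holder's y axis on its -x side; its distance from the cam differs from run to run. Origin: on the jaw's stone-side face at rest (it looks to +x), at half its length, at bed height. It spans holder y = -147 to +33 mm.
- jaw (a joint): How far the sprung jaw of the fence is pressed back toward its bracket (holder -x), m: 0 at rest, 0.0035 when it is squeezed hard back. Its springs give 10 N per mm. A firm hold is anything from 0.5 to 3 mm; aim for about 1.5 mm.
- stone: Whetstone, 64 x 200 x 25 mm (x by y by z), about 0.6 kg, grey below, reddish above, lying loose on the bed between fence and cam. Origin: centre of its underside; axes nearly parallel to the holder's. It lies 55 to 95 mm short of the end stop; when home its origin is at holder y = -50 mm. Sliding it takes about 3 to 6 N.
- cam_lever (a joint): Lever angle, rad, growing anticlockwise from above; at 0 it points 30 deg clockwise of holder +x, the cam farthest from the fence. Starts at 0 to 0.2, ends at 2.5; stays where left. Force to turn it at the grip: 1 to 2 N free, up to 4 N while the cam slides the stone to the jaw; from there (between 0.7 and 1.5 rad) it climbs: some 6 N at jaw 0.8 mm, 9 N at 1.4 mm, 12 N at 2.5 mm.
- cam_pivot (a point): Pivot axis of the cam lever at bed height; holder x = +45, y = -55 mm. The cam is a black plastic disc 52 mm across, 3 to 17 mm above the bed, set 11 mm off the axis, turning with the lever; once it bears it presses the stone about 10 mm per rad toward the fence, and it holds when the lever is let go.
- lever_grip (a point): Middle of the red grip of the lever, 85 mm from the pivot axis, 44 mm above the bed. The grip is a round bar 21 mm thick, from 56 to 104 mm from the axis, rising outward from 34 to 50 mm above the bed (centre line). It can be pushed sideways with closed fingers.
- scissors: Blue-handled kitchen scissors lying on the counter, bystander.
- onion: Onion on the chopping board, bystander, 82 mm across.
- lemon: Lemon on the chopping board, bystander, 78 mm long.
- bowl: Cream bowl at the back, bystander, 150 mm across.
- mug: White dotted mug at the back, bystander, 93 mm high.
- salt: Salt shaker at the back, bystander, 90 mm high.
- pepper_mill: Dark wooden pepper mill at the back, bystander, 160 mm high.

How it is judged:
On the way, in this order (a step that is already met when the one before it is completed fails the run):
1. the stone is pushed home: within 4 mm of the end stop (y of stone in the frame of holder below -0.046 m), for 0.2 s.
2. the cam, turned by its lever, holds the stone firmly: the jaw is pressed back at least 0.5 mm (value of joint cam_lever above 0.6 rad and value of joint jaw above 0.0005 m), for 0.2 s.
At the end, for the whole second after the job is handed in: The stone lies flat on the bed, within 4 mm of the end stop and within 0.03 rad of the holder's direction, at rest, held by the cam against the jaw, which stands pressed back between 0.5 and 3.2 mm (5 to 32 N); the lever stands at rest beyond 0.6 rad (all of step 2 and y of stone in the frame of holder below -0.046 m and z of stone in the frame of holder below 0.025 m and angle between the y axis of stone and the y axis of holder, either way round below 0.03 rad and linear speed of stone below 0.01 m/s and velocity of joint cam_lever between -0.05 and 0.05 rad/s); the robot touches nothing.
It fails at once if the lever is overrun: the jaw is pressed back more than 3.2 mm, hard against its bracket (value of joint jaw above 0.0032 m).
It fails at once if a bystander is moved by more than 30 mm (distance of any of scissors, onion, lemon, bowl, mug, salt, pepper_mill from where it was at the start of the episode above 0.03 m).
It also fails if it takes over 48 s, if anything falls off the work surface, if the arm or the gripper's body presses on something with over 40 N, if the wrist force passes 120 N, or if a joint passes its speed limit or range.

## Working session

There is one attempt and no reset: what is moved stays moved. The work goes in short steps, Python scripts to look and compute and a shell command to move; the robot and the scene stay as the last step left them, time stands still between calls to the robot, and variables do not carry over. Pictures are saved under pics/ and viewed, at most 10 in all, crops included, and the job is handed in when it is done.

```bash
ls; mkdir -p pics; python3 - <<'E'
from rig import env
import cv2,numpy as np
for n in("top","scene"):
    cv2.imwrite(f"pics/{n}0.png",env.read_camera(n)[:,:,::-1])
    i=env.camera_info(n);print(n,{k:np.round(v,4).tolist() if not isinstance(v,str) else v for k,v in i.items()})
print({k:v.tolist() if not isinstance(v,str) else v for k,v in [(k,np.array(v)) for k,v in env.camera_info("wrist").items()]})
s=env.sense();print(s)
E
```

```text
pics
rig.py
steer.py
top {'mtx': [[582.4932, 0.0, 308.5532], [0.0, 582.4932, 238.4081], [0.0, 0.0, 1.0]], 'world_from_camera': [[0.0641, 0.7843, -0.617, -0.5416], [-0.9979, 0.0577, -0.0304, -0.0749], [0.0117, 0.6177, 0.7864, 1.4837], [0.0, 0.0, 0.0, 1.0]]}
scene {'mtx': [[563.2048, 0.0, 314.3046], [0.0, 563.2048, 248.9958], [0.0, 0.0, 1.0]], 'world_from_camera': [[-0.903, 0.3554, -0.2415, 0.1917], [-0.4294, -0.7255, 0.5378, 0.8701], [0.0159, 0.5893, 0.8077, 1.4254], [0.0, 0.0, 0.0, 1.0]]}
{'mtx': [[370.2380124198408, 0.0, 318.1415274661026], [0.0, 370.2380124198408, 232.89377598505743], [0.0, 0.0, 1.0]], 'mount': [[0.0005830465120202659, 0.9661401764238146, 0.2580170915976722, 0.069526886582674], [0.9999998223555323, -0.0005952673057680022, -3.0752802390332555e-05, 0.00013137378447025672], [0.00012387762103050113, 0.25801706369267785, -0.966140351862885, -0.15758957378529304], [0.0, 0.0, 0.0, 1.0]]}
{'time_s': 0.1, 'joint_pos': array([-0.99580303,  0.50173303, -0.42679067,  1.55133828,  0.22082291,
        1.13828487, -0.21032853]), 'qvel': array([-0.00047242, -0.0019668 , -0.00159223, -0.00122269, -0.00012243,
       -0.0011482 , -0.00081817]), 'joint_efforts': array([-1.06155363e-02, -5.67876899e+01, -5.83758026e+00, -2.79912150e+01,
       -6.88072946e-02,  2.39675387e-02,  2.02484387e-05]), 'tcp_pos': array([0.19926144, 0.61805325, 0.22579677]), 'tcp_rot': array([-4.87715629e-01, -3.10320303e+00,  2.64319330e-03]), 'force': array([-0.39109422, -0.42708207,  0.16610067]), 'torque': array([ 0.01253788, -0.03368757, -0.01706852]), 'grip_force': 0.0, 'finger_gap': 1.0009158266249527}
```

View pics/top0.png

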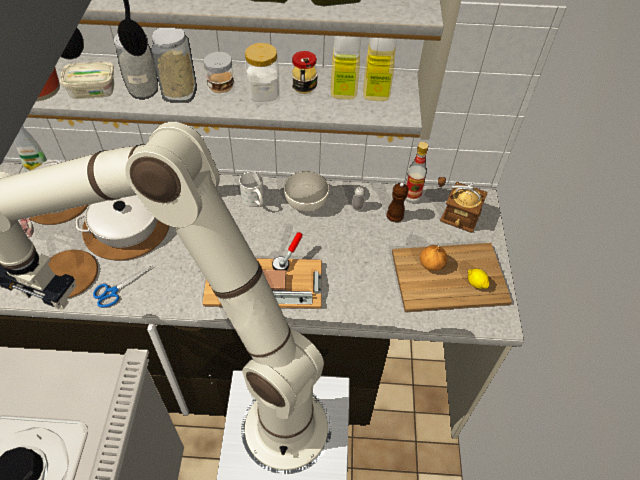

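View pics/scene0.png

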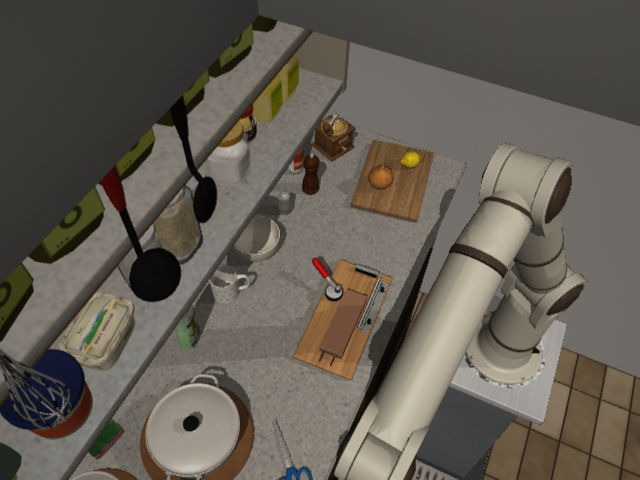

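The top view shows the holder at about (265,283), partly hidden by the arm. In the scene view it is in full: stone at (345,325), lever grip at (322,268), end stop at (370,270). Next I'll enlarge the scene view.

```bash
python3 - <<'E'
import cv2
a=cv2.imread("pics/scene0.png")[245:385,285:405]
cv2.imwrite("pics/c1.png",cv2.resize(a,None,fx=4.2,fy=4.2,interpolation=cv2.INTER_CUBIC))
E
```

```text
(no output)
```

View pics/c1.png

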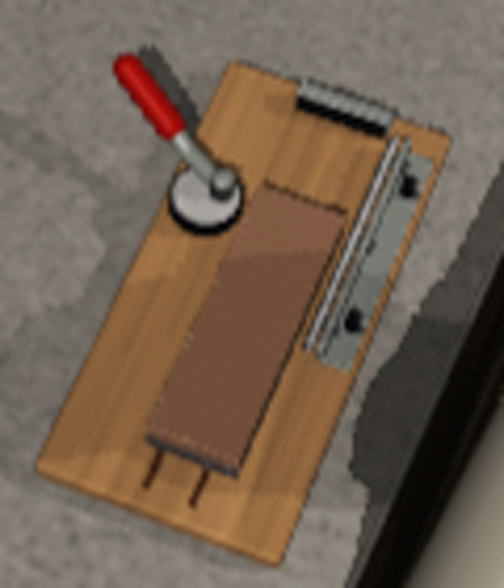

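The crop shows bed corners at crop pixels (235,62), (450,138), (280,565) and (38,468), stone top corners at (265,187), (347,212), (238,465) and (148,437), and the lever grip tip at (125,65). I'll fit the holder pose to these.

```bash
cat > h.py <<'E'
import numpy as np
from scipy.optimize import least_squares
from scipy.spatial.transform import Rotation as R
def proj(P,K,T):
    c=(np.asarray(P)-T[:3,3])@T[:3,:3]; q=np.c_[c[:,0],-c[:,1],-c[:,2]]@np.array(K).T
    return q[:,:2]/q[:,2:]
def ray(uv,z,K,T):
    uv=np.atleast_2d(uv); d=np.c_[uv,np.ones(len(uv))]@np.linalg.inv(K).T
    d=(d*[1,-1,-1])@T[:3,:3].T; return T[:3,3]+d*((z-T[2,3])/d[:,2])[:,None]
def wristT(env):
    s=env.sense(); T=np.eye(4);T[:3,:3]=R.from_rotvec(s["tcp_rot"]).as_matrix();T[:3,3]=s["tcp_pos"]
    return T@np.array(env.camera_info("wrist")["mount"])
def h2w(p,P): # p=x,y,zbed,yaw ; P in holder bed frame
    P=np.atleast_2d(P);c,s=np.cos(p[3]),np.sin(p[3])
    return np.c_[p[0]+c*P[:,0]-s*P[:,1],p[1]+s*P[:,0]+c*P[:,1],p[2]+P[:,2]]
def w2h(p,W):
    W=np.atleast_2d(W);c,s=np.cos(p[3]),np.sin(p[3]);x=W[:,0]-p[0];y=W[:,1]-p[1]
    return np.c_[c*x+s*y,-s*x+c*y,W[:,2]-p[2]]
def fit(P,uv,K,T,p0,zfix=None):
    def f(p):
        p=p.copy()
        if zfix is not None:p[2]=zfix
        return (proj(h2w(p,P),K,T)-uv).ravel()
    r=least_squares(f,p0); 
    if zfix is not None:r.x[2]=zfix
    return r.x,np.sqrt(np.mean(r.fun**2))
E
python3 - <<'E'
from rig import env
from h import *
i=env.camera_info("scene");K=i["mtx"];T=i["world_from_camera"]
cv=lambda a:(np.array(a)+.5)/4.2-.5+[285,245]
uv=cv([(235,62),(450,138),(280,565),(38,468)])
P=np.array([(.085,-.175,0),(-.085,-.175,0),(-.085,.175,0),(.085,.175,0)])
for z in(None,.03,.04):
    p,e=fit(P,uv,K,T,np.array([.5,0.1,.03,0.]),z);print(p,e)
    W=ray(cv([(265,187),(347,212),(238,465),(148,437)]),p[2]+.025,K,T);print(w2h(p,W).round(4).tolist())
    print('grip',w2h(p,ray(cv([(150,98)]),p[2]+.044,K,T)))
print(R.from_rotvec(env.sense()["tcp_rot"]).as_matrix().round(3))
E
```

```text
[0.43449141 0.09993286 0.00948543 0.04635758] 0.45217424719124477
[[0.0205, -0.0692, 0.025], [-0.0386, -0.0726, 0.025], [-0.038, 0.1337, 0.025], [0.0225, 0.1383, 0.025]]
grip [[ 0.11756051 -0.09426993  0.044     ]]
[0.43112593 0.11044989 0.03       0.04687776] 0.7766617260254105
[[0.02, -0.0673, 0.025], [-0.0382, -0.0707, 0.025], [-0.0375, 0.1326, 0.025], [0.0221, 0.1371, 0.025]]
grip [[ 0.11553584 -0.09190982  0.044     ]]
[0.42948685 0.11557143 0.04       0.04713694] 1.0484174034962597
[[0.0197, -0.0664, 0.025], [-0.038, -0.0697, 0.025], [-0.0373, 0.1321, 0.025], [0.0219, 0.1365, 0.025]]
grip [[ 0.11454808 -0.09075411  0.044     ]]
[[-0.952  0.307 -0.001]
 [ 0.307  0.952 -0.002]
 [ 0.    -0.002 -1.   ]]
```

The rows are not in the units I measure in: shifts go in shares of 600 mm and turns go in shares of 60 degrees. I convert before sending: -0.28 m is -0.4667, -0.03 m is -0.05, -0.36 rad is -0.3438.

```bash
echo '[[-0.0333,-0.0333,-0.0333,-0.0382,0],[-0.0833,-0.0833,-0.05,-0.0955,0],[-0.1333,-0.1333,-0.05,-0.1528,0],[-0.1833,-0.1833,-0.05,-0.2101,0],[-0.2333,-0.2333,-0.05,-0.2674,0],[-0.2833,-0.2833,-0.05,-0.3151,0],[-0.3333,-0.3333,-0.05,-0.3438,0],[-0.3833,-0.3833,-0.05,-0.3438,0],[-0.4333,-0.4333,-0.05,-0.3438,0],[-0.4667,-0.4667,-0.05,-0.3438,0]]' | python3 steer.py 20
python3 - <<'E'
from rig import env
from h import *
print(env.sense()["time_s"],R.from_rotvec(env.sense()["tcp_rot"]).as_matrix().round(3))
E
```

```text
time_s: 0.93
tcp_pos: [0.3808, 0.2631, 0.2565]
tcp_rot: [0.073, -3.141, 0.001]
force: [0.8, 0.4, 0.4]
finger_gap: 0.328
grip_force: 0.0
0.9333 [[-0.999 -0.046  0.   ]
 [-0.046  0.999 -0.001]
 [ 0.    -0.001 -1.   ]]
```

In the tool's units: -0.13 m is -0.2167, -0.12 m is -0.2.

```bash
echo '[[-0.0167,-0.05,0,0,0],[-0.0333,-0.1,0,0,0],[-0.0333,-0.15,0,0,0],[-0.0333,-0.2,0,0,0],[-0.0333,-0.2167,0,0,0],[-0.0333,-0.2167,0,0,0],[-0.0333,-0.2167,0,0,0]]' | python3 steer.py
python3 - <<'E'
from rig import env
from h import *
import cv2
T=wristT(env);np.save("T1.npy",T)
cv2.imwrite("pics/w1.png",env.read_camera("wrist")[:,:,::-1])
E
```

```text
time_s: 1.52
tcp_pos: [0.4061, 0.1378, 0.2567]
tcp_rot: [-0.074, 3.141, 0.001]
force: [-0.1, 0.6, -0.6]
finger_gap: 0.01
grip_force: 0.0
```

View pics/w1.png

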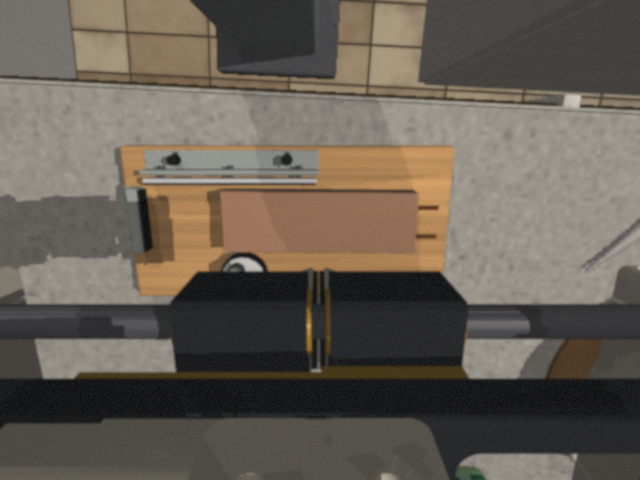

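The wrist view shows bed corners at (122,146), (453,146) and (138,297), the stone's top from (221,190) to (417,254), the jaw face along row 184, and the stop face at column 151.

```bash
python3 - <<'E'
from rig import env
from h import *
i=env.camera_info("scene");K=i["mtx"];T=i["world_from_camera"];Kw=np.array(env.camera_info("wrist")["mtx"]);Tw=np.load("T1.npy")
cv=lambda a:(np.array(a)+.5)/4.2-.5+[285,245]
uvs=cv([(235,62),(450,138),(280,565),(38,468)])
P=np.array([(.085,-.175,0),(-.085,-.175,0),(-.085,.175,0),(.085,.175,0)])
uvw=np.array([(138,297),(122,146),(453,146)])
g=lambda p:np.r_[(proj(h2w(p,P),K,T)-uvs).ravel(),(proj(h2w(p,P[:3]),Kw,Tw)-uvw).ravel()]
r=least_squares(g,[.43,.1,.03,.046]);p=r.x;print(p,r.fun.round(1))
q,e=fit(P[:3],uvw,Kw,Tw,p);print('wrist only',q,e)
q3,e=fit(P[:3],uvw,Kw,Tw,p,.03);print('wrist z.03',q3,e)
np.save("p.npy",p)
for p in (p,q3):
 print('stone',w2h(p,ray([(221,190),(417,190),(417,254),(221,253)],p[2]+.025,Kw,Tw)).round(4).tolist())
 print('stop',w2h(p,ray([(151,190),(151,250)],p[2]+.009,Kw,Tw)).round(4).tolist())
 print('jaw',w2h(p,ray([(142,185),(317,185)],p[2]+.019,Kw,Tw)).round(4).tolist())
print('tcp',w2h(p,env.sense()["tcp_pos"]))
E
```

```text
[0.43545456 0.10616235 0.01592187 0.04686087] [-1.8  0.3 -0.1  0.7 -0.7  0.6 -1.6  0.5  1.3 -1.4 -2.7 -0.1  0.3  0.3]
wrist only [0.43592168 0.10651394 0.015419   0.04636531] 1.2968468908271866
wrist z.03 [0.43450995 0.10930445 0.03       0.04598759] 4.685496311496223
stone [[-0.0424, -0.065, 0.025], [-0.0426, 0.1335, 0.025], [0.0255, 0.1382, 0.025], [0.0246, -0.0695, 0.025]]
stop [[-0.04, -0.1431, 0.009], [0.0264, -0.1507, 0.009]]
jaw [[-0.0466, -0.1472, 0.019], [-0.0468, 0.0322, 0.019]]
stone [[-0.0436, -0.0645, 0.025], [-0.044, 0.1264, 0.025], [0.0216, 0.1311, 0.025], [0.0208, -0.0688, 0.025]]
stop [[-0.0412, -0.1399, 0.009], [0.0228, -0.1473, 0.009]]
jaw [[-0.0476, -0.1437, 0.019], [-0.0479, 0.029, 0.019]]
tcp [[-0.02704337  0.03068974  0.22676145]]
```

In the tool's units: 0.2 m is 0.3333, 0.195 m is 0.325.

```bash
echo '[[-0.01,0.0583,0.0333,0,0],[-0.0283,0.1167,0.0833,0,0],[-0.0283,0.1667,0.1333,0,0],[-0.0283,0.2183,0.1833,0,0],[-0.0283,0.2183,0.2417,0,0],[-0.0283,0.2183,0.2917,0,0],[-0.0283,0.2183,0.325,0,0],[-0.0283,0.2183,0.3333,0,0],[-0.0283,0.2183,0.3333,0,0]]' | python3 steer.py
echo '[[0,0,0.0067,0,0],[0,0,0.0133,0,0],[0,0,0.02,0,0],[0,0,0.0233,0,0],[0,0,0.0233,0,0]]' | python3 steer.py
```

```text
time_s: 2.32
tcp_pos: [0.4149, 0.2702, 0.0551]
tcp_rot: [0.08, -3.137, 0.001]
force: [0.2, 1.2, 0.4]
finger_gap: 0.005
grip_force: 0.0
time_s: 2.73
tcp_pos: [0.4172, 0.269, 0.043]
tcp_rot: [-0.075, 3.14, 0.0]
force: [0.7, -0.0, 0.0]
finger_gap: -0.001
grip_force: 0.0
```

```bash
python3 - <<'E'
from rig import env
from h import *
import cv2
T=wristT(env);np.save("T2.npy",T);p=np.load("p.npy")
print(w2h(p,env.sense()["tcp_pos"]))
a=env.read_camera("wrist")[:,:,::-1]
b=env.read_camera("scene")[:,:,::-1][225:405,265:405]
cv2.imwrite("pics/w2.png",np.hstack([cv2.resize(a,(400,300)),cv2.resize(b,(233,300),interpolation=cv2.INTER_CUBIC)]))
E
```

```text
[[-0.01062036  0.16354238  0.0270945 ]]
```

View pics/w2.png

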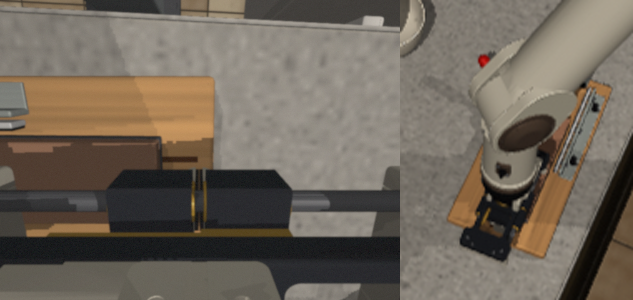

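Fingers are past the stone's open end, over the bed's last strip (about (197,200)). Now I'll feel for the bed.

In the tool's units: 0.005 m is 0.0083, 0.003 m is 0.005.

```bash
echo '[[0,0,0.005,0,0],[0,0,0.0083,0,0],[0,0,0.0083,0,0]]' | python3 steer.py; echo '[[0,0,0.0033,0,0],[0,0,0.0067,0,0],[0,0,0.0067,0,0]]' | python3 steer.py
```

```text
time_s: 3.08
tcp_pos: [0.4167, 0.2689, 0.0374]
tcp_rot: [0.076, -3.14, 0.0]
force: [0.3, -0.2, -0.5]
finger_gap: 0.005
grip_force: 0.0
time_s: 3.33
tcp_pos: [0.4166, 0.2689, 0.0333]
tcp_rot: [0.076, -3.14, 0.0]
force: [0.4, 0.0, -0.5]
finger_gap: 0.002
grip_force: 0.0
```

In the tool's units: -0.07 m is -0.1167, -0.016 m is -0.0267.

```bash
echo '[[0,-0.0133,0,0,0],[0,-0.0267,0,0,0],[0,-0.04,0,0,0],[0,-0.0533,0,0,0],[0,-0.0667,0,0,0],[0,-0.0783,0,0,0],[0,-0.09,0,0,0],[0,-0.1,0,0,0],[0,-0.1083,0,0,0],[0,-0.1167,0,0,0]]' | python3 steer.py; echo '[[0,-0.0083,0,0,0],[0,-0.0167,0,0,0],[0,-0.0167,0,0,0]]' | python3 steer.py
```

```text
time_s: 4.17
tcp_pos: [0.4204, 0.1988, 0.0338]
tcp_rot: [-0.076, 3.141, 0.0]
force: [-0.7, 2.7, 0.2]
finger_gap: 0.004
grip_force: 1.4
time_s: 4.42
tcp_pos: [0.4208, 0.1877, 0.0336]
tcp_rot: [0.074, -3.14, 0.002]
force: [-0.9, 0.5, -1.1]
finger_gap: 0.005
grip_force: 0.2
```

In the tool's units: -0.01 m is -0.0167, -0.005 m is -0.0083.

```bash
echo '[[0,-0.0083,0,0,0],[0,-0.0167,0,0,0],[0,-0.0167,0,0,0]]' | python3 steer.py; echo '[[0,-0.005,0,0,0],[0,-0.01,0,0,0],[0,-0.01,0,0,0]]' | python3 steer.py; echo '[[0,-0.0033,0,0,0],[0,-0.0067,0,0,0],[0,-0.0067,0,0,0]]' | python3 steer.py
```

```text
time_s: 4.67
tcp_pos: [0.4212, 0.178, 0.0337]
tcp_rot: [0.075, -3.14, 0.001]
force: [0.1, 1.5, -0.5]
finger_gap: 0.0
grip_force: 0.5
time_s: 4.92
tcp_pos: [0.4216, 0.173, 0.0337]
tcp_rot: [-0.075, 3.141, 0.0]
force: [0.1, 2.8, -0.0]
finger_gap: 0.002
grip_force: 1.1
time_s: 5.17
tcp_pos: [0.4223, 0.1722, 0.0343]
tcp_rot: [-0.079, 3.138, 0.006]
force: [-1.0, 9.5, 2.3]
finger_gap: 0.005
grip_force: 3.8
```

In the tool's units: -0.003 m is -0.005.

```bash
echo '[[0,-0.005,0,0,0],[0,-0.005,0,0,0],[0,-0.005,0,0,0]]' | python3 steer.py; echo '[[0,0.0333,0,0,0],[0,0.0667,-0.05,0,0],[0,0.0667,-0.1167,0,0],[0,0.05,-0.1833,0,0],[0,0,-0.25,0,0],[0,-0.0667,-0.3167,0,0],[0,-0.0833,-0.35,0,0],[0,-0.0833,-0.35,0,0],[0,-0.0833,-0.35,0,0]]' | python3 steer.py
python3 - <<'E'
from rig import env
from h import *
import cv2
T=wristT(env);np.save("T3.npy",T);p=np.load("p.npy")
print(w2h(p,env.sense()["tcp_pos"]))
a=env.read_camera("wrist")[:,:,::-1]
cv2.imwrite("pics/w3.png",cv2.resize(a[110:330,80:480],None,fx=2,fy=2,interpolation=cv2.INTER_CUBIC))
E
```

```text
time_s: 5.42
tcp_pos: [0.4233, 0.1715, 0.0348]
tcp_rot: [-0.081, 3.136, 0.01]
force: [-2.2, 14.1, 2.3]
finger_gap: 0.009
grip_force: 5.6
time_s: 6.17
tcp_pos: [0.4258, 0.1141, 0.2458]
tcp_rot: [-0.068, 3.136, -0.001]
force: [0.9, 0.2, -1.6]
finger_gap: 0.004
grip_force: 0.0
[[-0.00927919  0.00835809  0.22992439]]
```

View pics/w3.png

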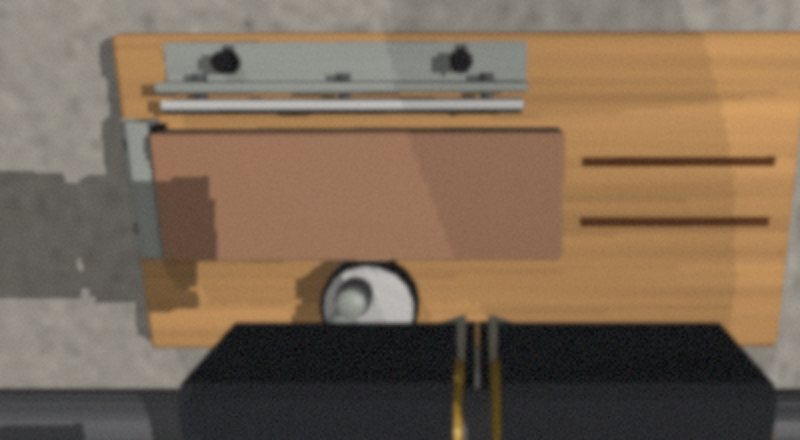

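The stone's left end (crop (155,190)) sits against the stop, with a gap to the jaw (rows 108 to 130), and the cam disc is at (370,300). I'll refit the holder and measure the lever angle from the red pixels.

```bash
python3 - <<'E'
from rig import env
from h import *
import cv2
i=env.camera_info("scene");K=i["mtx"];T=i["world_from_camera"];Kw=np.array(env.camera_info("wrist")["mtx"]);T1=np.load("T1.npy");T3=np.load("T3.npy")
cv=lambda a:(np.array(a)+.5)/4.2-.5+[285,245]
c3=lambda a:(np.array(a)+.5)/2-.5+[80,110]
us=cv([(235,62),(450,138),(280,565),(38,468)])
P=np.array([(.085,-.175,0),(-.085,-.175,0),(-.085,.175,0),(.085,.175,0)])
u1=np.array([(138,297),(122,146),(453,146)]);u3=c3([(152,347),(116,33),(777,346)])
f3=lambda p:(proj(h2w(p,P[[0,1,3]]),Kw,T3)-u3).ravel()
g=lambda p:np.r_[(proj(h2w(p,P),K,T)-us).ravel(),(proj(h2w(p,P[:3]),Kw,T1)-u1).ravel(),f3(p)]
for n,f in(("w3",f3),("all",g)):
    r=least_squares(f,[.43,.1,.03,.046]);p=r.x;print(n,p.round(4),r.fun.round(1))
    print('stone',w2h(p,ray(c3([(152,132),(563,129),(563,260),(160,260)]),p[2]+.025,Kw,T3)).round(4).tolist(),'jaw',w2h(p,ray(c3([(162,111),(523,111)]),p[2]+.019,Kw,T3)).round(4).tolist())
    print('pivot px(crop)',((proj(h2w(p,[[.045,-.055,.017]]),Kw,T3)+.5-[80,110])*2-.5))
np.save("p.npy",p)
a=cv2.imread("pics/scene0.png").astype(int);m=(a[...,2]>120)&(a[...,1]<60)&(a[...,0]<60);m[:245]=m[310:]=0;m[:,:300]=m[:,350:]=0
v,u=np.nonzero(m);print(len(u),u.mean(),v.mean(),u.min(),v.min())
for th in np.arange(-.1,.35,.1):
    d=th-np.pi/6;P2=np.array([[.045+r*np.cos(d),-.055+r*np.sin(d),z] for r,z in((.056,.034),(.08,.044),(.104,.05))])
    print(th.round(2),proj(h2w(p,P2),K,T).round(1).tolist())
print(env.sense()["joint_pos"].round(2))
E
```

```text
w3 [0.4346 0.1079 0.0164 0.0449] [ 0.9  0.  -0.6 -0.3 -0.2  0.3]
stone [[-0.0381, -0.1512, 0.025], [-0.0393, 0.0485, 0.025], [0.0269, 0.0505, 0.025], [0.0267, -0.1546, 0.025]] jaw [[-0.0476, -0.1477, 0.019], [-0.0475, 0.0294, 0.019]]
pivot px(crop) [[359.6061769  288.94993989]]
all [0.4351 0.107  0.0161 0.0465] [-1.8  0.5 -0.   0.9 -0.7  0.9 -1.7  0.7  1.9 -1.7 -2.  -0.5  1.2 -0.
  0.3  0.5 -1.5  0.4 -1.1  0.3]
stone [[-0.0386, -0.1502, 0.025], [-0.0396, 0.0496, 0.025], [0.0267, 0.0515, 0.025], [0.0262, -0.1538, 0.025]] jaw [[-0.0482, -0.1467, 0.019], [-0.0478, 0.0304, 0.019]]
pivot px(crop) [[357.94701211 289.64632672]]
120 319.8833333333333 267.55 313 258
-0.1 [[326.8, 275.1], [322.6, 267.3], [318.3, 260.4]]
0.0 [[325.2, 276.0], [320.3, 268.6], [315.4, 262.0]]
0.1 [[323.8, 277.0], [318.2, 270.0], [312.7, 263.9]]
0.2 [[322.5, 278.1], [316.3, 271.6], [310.2, 265.9]]
0.3 [[321.3, 279.4], [314.6, 273.4], [308.0, 268.2]]
[-0.06  0.08 -0.28  2.04  0.03  1.03  1.26]
```

In the tool's units: -0.14 m is -0.2333, -0.108 m is -0.18, 0.52 rad is 0.4966.

```bash
echo '[[-0.0333,-0.05,0,0.0955,0],[-0.075,-0.1,0,0.191,0],[-0.1167,-0.15,0,0.2865,0],[-0.15,-0.2,0,0.382,0],[-0.18,-0.2333,0.0333,0.4775,0],[-0.18,-0.2333,0.0833,0.4966,0],[-0.18,-0.2333,0.1333,0.4966,0],[-0.18,-0.2333,0.1833,0.4966,0],[-0.18,-0.2333,0.2167,0.4966,0],[-0.18,-0.2333,0.2167,0.4966,0]]' | python3 steer.py
python3 - <<'E'
from rig import env
from h import *
import cv2
T=wristT(env);np.save("T4.npy",T);p=np.load("p.npy");s=env.sense()
M=R.from_rotvec(s["tcp_rot"]).as_matrix()
print(w2h(p,s["tcp_pos"]),np.degrees(np.arctan2(M[1,1],M[0,1])-p[3]),s["force"])
a=env.read_camera("wrist")[:,:,::-1]
b=env.read_camera("scene")[:,:,::-1][225:375,265:405]
cv2.imwrite("pics/w4.png",np.hstack([cv2.resize(a,(480,360)),cv2.resize(b,(320,360),interpolation=cv2.INTER_CUBIC)]))
E
```

```text
time_s: 7.05
tcp_pos: [0.5333, -0.017, 0.107]
tcp_rot: [-0.728, -3.043, 0.004]
force: [-0.9, 0.3, 0.2]
finger_gap: 0.003
grip_force: 0.0
[[ 0.0923635  -0.12838234  0.09085819]] 60.4229889549694 [-0.89124446  0.27154458  0.23161386]
```

View pics/w4.png

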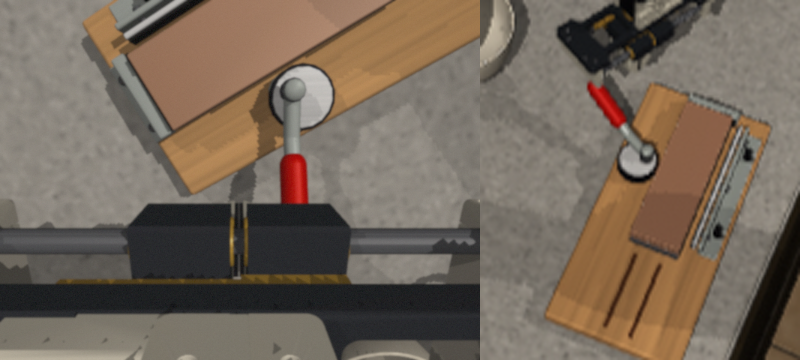

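The wrist view shows the lever running radially (grip at (293,180)) just right of the shut fingertips (238,275), so it is clear on the clockwise side. The scene view confirms this. Now I'll descend and close in.

In the tool's units: 0.057 m is 0.095, 0.04 m is 0.0667.

```bash
echo '[[-0.0117,0,0.0333,0,0],[-0.0117,0,0.0667,0,0],[-0.0117,0,0.0917,0,0],[-0.0117,0,0.095,0,0],[-0.0117,0.0067,0.095,0,0],[-0.0117,0.0133,0.095,0,0],[-0.0117,0.0133,0.095,0,0]]' | python3 steer.py; echo '[[0,0.0067,0,0,0],[0,0.0133,0,0,0],[0,0.0133,0,0,0]]' | python3 steer.py
cat > m.py <<'E'
from rig import env
from h import *
p=np.load("p.npy");s=env.sense();M=R.from_rotvec(s["tcp_rot"]).as_matrix()
t=w2h(p,s["tcp_pos"])[0]-[.045,-.055,0];c=np.cos(p[3]);sn=np.sin(p[3])
ty=np.array([c*M[0,1]+sn*M[1,1],-sn*M[0,1]+c*M[1,1]])
print("rel pivot",t.round(4),"tan",(t[:2]@ty).round(4),"rad",(t[0]*ty[1]-t[1]*ty[0]).round(4),"tool y deg",np.degrees(np.arctan2(ty[1],ty[0])).round(1),"F tool",(s["force"]@M).round(1))
E
python3 m.py
```

```text
time_s: 7.73
tcp_pos: [0.5508, -0.0128, 0.0585]
tcp_rot: [0.731, 3.052, 0.003]
force: [0.4, -0.2, -0.3]
finger_gap: 0.006
grip_force: 0.0
time_s: 7.98
tcp_pos: [0.5536, -0.0066, 0.0576]
tcp_rot: [0.733, 3.053, 0.001]
force: [0.4, 0.5, 0.1]
finger_gap: 0.007
grip_force: 0.0
rel pivot [ 0.0681 -0.0639  0.0415] tan -0.0219 rad 0.0908 tool y deg 60.3 F tool [-0.1  0.6 -0.1]
```

In the tool's units: -0.01 m is -0.0167, 0.009 m is 0.015.

```bash
echo '[[0.005,-0.0167,0,0,0],[0.0083,-0.0167,0.01,0,0],[0.0083,-0.0167,0.015,0,0],[0.0083,-0.0083,0.015,0,0],[0.0083,0,0.015,0,0],[0.0083,0.005,0.015,0,0],[0.0083,0.005,0.015,0,0]]' | python3 steer.py; python3 m.py
```

```text
time_s: 8.57
tcp_pos: [0.5496, -0.0014, 0.0475]
tcp_rot: [-0.732, -3.055, -0.0]
force: [-0.7, -1.2, 0.0]
finger_gap: 0.002
grip_force: 0.1
rel pivot [ 0.0644 -0.0586  0.0314] tan -0.0191 rad 0.0849 tool y deg 60.4 F tool [ 0.1 -1.4 -0. ]
```

In the tool's units: 0.0346 m is 0.0577, 0.026 m is 0.0433, -0.05 rad is -0.0477.

```bash
echo '[[-0.0013,0.0072,0,-0.0477,0],[-0.0025,0.0143,0,-0.0955,0],[-0.0032,0.0217,0,-0.1432,0],[-0.0035,0.0288,0,-0.191,0],[-0.0033,0.036,0,-0.2387,0],[-0.003,0.0433,0,-0.2865,0],[-0.0022,0.0505,0,-0.3342,0],[-0.0012,0.0577,0,-0.382,0],[-0.0012,0.0577,0,-0.382,0]]' | python3 steer.py; python3 m.py
```

```text
time_s: 9.32
tcp_pos: [0.5657, 0.0282, 0.0476]
tcp_rot: [-0.109, -3.139, 0.001]
force: [-0.2, -1.6, 0.1]
finger_gap: 0.005
grip_force: 0.9
rel pivot [ 0.0818 -0.0297  0.0315] tan -0.0201 rad 0.0847 tool y deg 83.4 F tool [ 0.  -1.6 -0.1]
```

In the tool's units: 0.0216 m is 0.036, 0.0173 m is 0.0288, -0.25 rad is -0.2387.

```bash
echo '[[-0.0013,0.0072,0,-0.0477,0],[-0.0025,0.0143,0,-0.0955,0],[-0.0032,0.0217,0,-0.1432,0],[-0.0035,0.0288,0,-0.191,0],[-0.0033,0.036,0,-0.2387,0],[-0.0033,0.036,0,-0.2387,0]]' | python3 steer.py; python3 m.py;  echo '[[-0.0013,0.0072,0,-0.0477,0],[-0.0025,0.0143,0,-0.0955,0],[-0.0025,0.0143,0,-0.0955,0]]' | python3 steer.py; python3 m.py
```

```text
time_s: 9.82
tcp_pos: [0.5694, 0.0496, 0.0477]
tcp_rot: [-0.281, 3.129, -0.0]
force: [0.9, -3.0, -1.1]
finger_gap: 0.006
grip_force: 1.0
rel pivot [ 0.0865 -0.0086  0.0315] tan -0.0199 rad 0.0846 tool y deg 97.6 F tool [-0.4 -3.1  1.1]
time_s: 10.07
tcp_pos: [0.5694, 0.0582, 0.0477]
tcp_rot: [-0.435, 3.111, -0.0]
force: [0.5, -2.0, -1.6]
finger_gap: 0.009
grip_force: 1.2
rel pivot [0.0869 0.0001 0.0316] tan -0.0198 rad 0.0846 tool y deg 103.3 F tool [ 0.  -2.1  1.6]
```

In the tool's units: 0.0086 m is 0.0143, 0.0043 m is 0.0072, -0.1 rad is -0.0955.

```bash
for i in 1; do echo '[[-0.0013,0.0072,0,-0.0477,0],[-0.0025,0.0143,0,-0.0955,0],[-0.0025,0.0143,0,-0.0955,0]]' | python3 steer.py; python3 m.py; done; echo '[[-0.0013,0.0072,0,-0.0477,0],[-0.0025,0.0143,0,-0.0955,0],[-0.0025,0.0143,0,-0.0955,0]]' | python3 steer.py | tail -3; python3 m.py
```

```text
time_s: 10.32
tcp_pos: [0.5684, 0.067, 0.0477]
tcp_rot: [-0.589, 3.086, 0.0]
force: [0.9, -2.0, -1.5]
finger_gap: 0.002
grip_force: 1.2
rel pivot [0.0863 0.0089 0.0316] tan -0.0196 rad 0.0846 tool y deg 109.0 F tool [-0.1 -2.2  1.5]
force: [0.4, -2.8, -0.3]
finger_gap: 0.008
grip_force: 1.2
rel pivot [0.085  0.0177 0.0317] tan -0.0194 rad 0.0846 tool y deg 114.7 F tool [ 0.9 -2.7  0.3]
```

In the tool's units: 0.0043 m is 0.0072, -0.0008 m is -0.0013, -0.05 rad is -0.0477.

```bash
echo '[[-0.0013,0.0072,0,-0.0477,0],[-0.0013,0.0072,0,-0.0477,0]]' | python3 steer.py|tail -3; python3 m.py; echo '[[-0.0013,0.0072,0,-0.0477,0],[-0.0013,0.0072,0,-0.0477,0]]' | python3 steer.py|tail -3; python3 m.py
```

```text
force: [1.4, -2.6, -0.9]
finger_gap: 0.002
grip_force: 1.5
rel pivot [0.084  0.0218 0.0317] tan -0.0195 rad 0.0846 tool y deg 117.5 F tool [ 0.  -2.9  0.9]
force: [2.7, -2.9, -1.5]
finger_gap: 0.005
grip_force: 1.7
rel pivot [0.0828 0.0259 0.0318] tan -0.0195 rad 0.0845 tool y deg 120.4 F tool [-0.7 -3.9  1.5]
```

In the tool's units: 0.0043 m is 0.0072, -0.0008 m is -0.0013, -0.05 rad is -0.0477.

```bash
echo '[[-0.0013,0.0072,0,-0.0477,0],[-0.0013,0.0072,0,-0.0477,0]]' | python3 steer.py|tail -3; python3 m.py
```

```text
force: [2.6, -2.6, -2.7]
finger_gap: 0.005
grip_force: 2.0
rel pivot [0.0815 0.0299 0.0318] tan -0.0196 rad 0.0845 tool y deg 123.2 F tool [-0.5 -3.6  2.7]
```

In the tool's units: 0.0043 m is 0.0072, -0.0008 m is -0.0013, -0.05 rad is -0.0477.

```bash
echo '[[-0.0013,0.0072,0,-0.0477,0],[-0.0013,0.0072,0,-0.0477,0]]' | python3 steer.py|tail -3; python3 m.py
```

```text
force: [3.2, -2.6, -2.1]
finger_gap: 0.004
grip_force: 2.3
rel pivot [0.0801 0.0336 0.0318] tan -0.02 rad 0.0845 tool y deg 126.1 F tool [-0.9 -4.1  2.1]
```

```bash
python3 - <<'E'
from rig import env
from h import *
import cv2
np.save("T5.npy",wristT(env))
a=env.read_camera("wrist")[:,:,::-1]
cv2.imwrite("pics/w5.png",a)
b=env.read_camera("scene")[:,:,::-1][245:365,285:405]
cv2.imwrite("pics/w5b.png",np.hstack([cv2.resize(a,(400,300)),cv2.resize(b,(400,300),interpolation=cv2.INTER_CUBIC)]))
E
```

```text
(no output)
```

View pics/w5b.png

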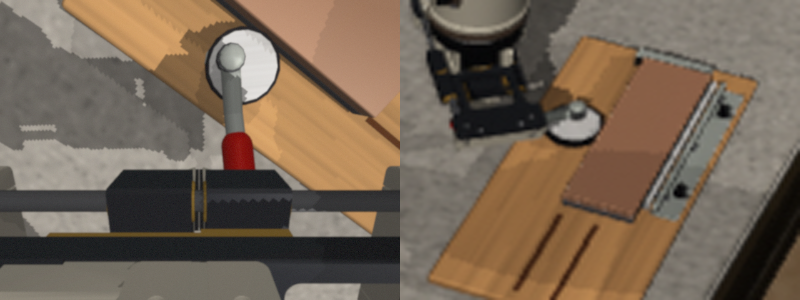

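The stone now lies along the jaw (right panel, (680,150)) and the lever is being pushed correctly. The force is starting to climb, so I'll use small steps from here.

In the tool's units: 0.0043 m is 0.0072, -0.0008 m is -0.0013, -0.05 rad is -0.0477.

```bash
echo '[[-0.0013,0.0072,0,-0.0477,0],[-0.0013,0.0072,0,-0.0477,0]]' | python3 steer.py|tail -3; python3 m.py
```

```text
force: [5.0, -5.2, -3.1]
finger_gap: 0.007
grip_force: 3.0
rel pivot [0.0786 0.0372 0.0319] tan -0.0205 rad 0.0845 tool y deg 129.0 F tool [-0.3 -7.2  3.1]
```

In the tool's units: 0.0034 m is 0.0057, -0.0006 m is -0.001, -0.04 rad is -0.0382.

```bash
echo '[[-0.001,0.0057,0,-0.0382,0],[-0.001,0.0057,0,-0.0382,0]]' | python3 steer.py|tail -3; python3 m.py
```

```text
force: [5.9, -3.9, -4.1]
finger_gap: 0.006
grip_force: 3.6
rel pivot [0.0774 0.0398 0.032 ] tan -0.0211 rad 0.0844 tool y deg 131.2 F tool [-1.6 -6.9  4.1]
```

```bash
for i in 1 2 3; do echo '[[0,0,0,0,0]]' | python3 steer.py|grep -E 'grip'; python3 m.py; done
```

```text
grip_force: 3.5
rel pivot [0.0773 0.0397 0.0319] tan -0.0209 rad 0.0844 tool y deg 131.1 F tool [-1.1 -6.4  4.2]
grip_force: 3.4
rel pivot [0.0774 0.0398 0.032 ] tan -0.0209 rad 0.0845 tool y deg 131.1 F tool [-1.6 -7.4  3.6]
grip_force: 3.4
rel pivot [0.0774 0.0397 0.032 ] tan -0.0209 rad 0.0844 tool y deg 131.1 F tool [-1.2 -7.   3.3]
```

In the tool's units: 0.0034 m is 0.0057, -0.0006 m is -0.001, -0.04 rad is -0.0382.

```bash
echo '[[-0.001,0.0057,0,-0.0382,0],[-0.001,0.0057,0,-0.0382,0],[-0.001,0.0057,0,-0.0382,0]]' | python3 steer.py|grep grip; python3 m.py; echo '[[0,0,0,0,0]]' | python3 steer.py|grep -E 'grip'; python3 m.py
```

```text
grip_force: 3.9
rel pivot [0.076  0.0424 0.032 ] tan -0.0214 rad 0.0844 tool y deg 133.4 F tool [-1.4 -7.8  3.7]
grip_force: 3.9
rel pivot [0.076  0.0424 0.032 ] tan -0.0214 rad 0.0844 tool y deg 133.4 F tool [-1.6 -8.3  3.6]
```

About 8 to 9 N, so the jaw is pressed back roughly 1.3 mm. I'll let go and look.

In the tool's units: -0.16 m is -0.2667, -0.03 m is -0.05.

```bash
echo '[[0,-0.0167,0,0,0],[0,-0.0417,0,0,0],[0,-0.05,-0.0333,0,0],[0,-0.05,-0.0833,0,0],[0,-0.05,-0.1333,0,0],[0,-0.05,-0.1833,0,0],[0,-0.05,-0.2333,0,0],[0.0333,-0.05,-0.2667,0,0],[0.0833,-0.05,-0.2667,0,0],[0.0833,-0.05,-0.2667,0,0]]' | python3 steer.py
python3 - <<'E'
from rig import env
from h import *
import cv2
np.save("T6.npy",wristT(env))
a=env.read_camera("wrist")[:,:,::-1];cv2.imwrite("pics/w6w.png",a)
b=env.read_camera("scene")[:,:,::-1];cv2.imwrite("pics/w6s.png",b)
cv2.imwrite("pics/w6.png",np.hstack([cv2.resize(a,(480,360)),cv2.resize(b[245:385,285:405],(309,360),interpolation=cv2.INTER_CUBIC)]))
E
```

```text
time_s: 13.08
tcp_pos: [0.5394, 0.0401, 0.2087]
tcp_rot: [1.227, -2.889, 0.003]
force: [-0.8, -0.8, -0.3]
finger_gap: 0.006
grip_force: 0.0
```

View pics/w6.png

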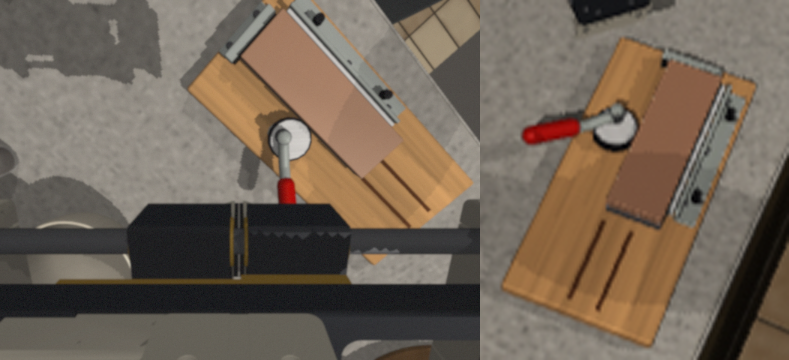

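The stone is against the stop and flush along the jaw, the cam bears on it, and the lever stays put with the gripper clear. I'm handing in.

```bash
python3 -c "
from rig import env
print(env.job_done())"
```

```text
the job is handed in; nothing more can be done
None
```

The whetstone is pushed home against the end stop and clamped by the cam, with the jaw pressed back roughly 1.3 mm (judged from the push force); the gripper is clear, and I handed the job in about 13 s into the 48 s allowed, with no verdict returned.

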